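Log in reagent cassettes and put them away

ROBOT

A 6-joint arm with a two-finger parallel gripper is mounted at the origin on the work surface. World frame = base frame: x ahead of the robot, y to its left, z up, the work surface at z = 0. Lengths are in m, angles in degrees, forces in N, time in s.
With the tool pointing down it reaches from about 0.25 to 0.725 m from the base axis. Payload 9.7 kg.
Tool frame: the origin (TCP) lies on the centre line of the jaws, within the pads' length; the fingertips stand 17 mm ahead of it and the grasp point (between the pads) lies 2 mm behind it (bot.tip_extent is the distance from the TCP to the fingertips, in m); z points along the fingers, y is the line along which they close (so a half turn about z gives the same grasp; the last joint's range is limited). The gripper opens to 85 mm and grips with 20 to 120 N. Pads are 22 mm wide; open, the fingers measure 114 mm over their backs; the gripper's body (76 mm by 85 mm) begins 54 mm behind the grasp point. The pads swing forward as they close: fully open they stand 13 mm farther back than shut.
Start: joints at [-65.89, 4.979, 10.078, 95.1, 0, 90], TCP at [0.225, -0.502, 0.248] pointing down, gripper open.
Joint ranges: [-179.16, 179.16], [-48.56, 103.87], [-65.8, 70.77], [-126.05, 130.52], [-82.76, 87.17], [-180, 180]. Speed limits (degrees/s): [127.2, 127.2, 147.25, 180, 180, 180].

INTERFACE

Orientations are given as [roll, pitch, yaw] about the fixed x, y, z axes, in that order (R = Rz(yaw) Ry(pitch) Rx(roll)).
In Python, from workcell import bot gives the robot as it stands.
- The arm moves only by the tool carry_out, never from a script. Its argument "moves" is text: rows parted by semicolons, each of 7 numbers parted by spaces: the shift along the tool's x, y, z in mm, then the turn, a rotation vector about the tool's x, y, z in degrees, then the finger opening in mm, from 0 to 85.4. A call has 1 to 20 rows; each row is the pose to reach, as a shift and turn from the pose commanded when the call began, along the tool's axes at that moment; what a row does not reach only later rows make up. A row lasts 1/10 s, in which the tool goes at most 50 mm and 8.59 degrees, less where a joint would pass 70% of its speed; a pose out of reach is approached as far as the arm can. A call with a gripper value outside its range is refused whole. The fingers move at their own pace and stop on an object; "force" is the grip in N (left out, the last holds). Time passes only in rows, so rows that repeat a pose let the fingers close. It gives the time, the measured TCP pose, the force, the opening and the grip force at its end, in the units of the state.
- bot.get_obs(): the state, without advancing time (a new reading comes with each control period).
- bot.camera(name): name is "side" or "top"; returns a dict with "img" (400x640x3 uint8, red, green, blue), "mtx" (3x3 intrinsics, pixels), "k1" (the pictures are not rectified: a ray, as slopes to the right and down, at radius r is drawn at 1 + k1 r^2 times it, then the intrinsics apply), "position" and "orientation" of the camera in the world. Camera axes: x right, y up, looking along -z (the intrinsics and any distortion apply to the point x, -y, -z); pixel columns grow to the right and rows downward; lengths in m; the calibration is good to about 2 mm. A picture is of the moment at which its call begins. There is no depth.
- bot.job_done(): hands the job in; it is judged then, once.
The state is a dict: "time": time; "q": joint angles; "qd": joint speeds; "joint_efforts": joint torques, N m; "ee_pos": TCP position; "tcp_rot": TCP orientation; "wrist_force": force on the tool from outside, world axes, zero at the start; "torque": the same for the moment, N m; "opening": finger opening in m; "grasp_force": force on a finger pad.
Only numpy, scipy, OpenCV 4.12 (cv2) and the standard library are available. Lean on these libraries where they do the work, as an engineer would, in place of code of your own. Each camera call takes 0.05 s, during which the arm holds its last target. There are 200 camera calls.

TASK

Roll the orange thumbwheel on the scanner's base station with a fingertip until its white line stands at the black index lines, then take the scanner and read the barcode of every cassette on the bench one after the other, in the order red, yellow, green, blue (skipping colours that are absent): hold the scanner level and steady for about a second with its focus point on the middle of the label and its beam square to it. Lay the scanner back home in its cradle, window end over the open front, and stand every cassette flat in the storage bay of its own colour, lengthwise. Leave the wheel at its mark and leave the flask, beaker and tip box alone.

Things in the scene. Friction and masses are not known exactly. Their poses are not given: they have to be found in the camera images.
- station: Fixed scanner base station, origin on the bench under the cradle's middle; base plate x -75..75, y -125..45 mm, 8 thick. Cradle: black trough along x on a pedestal; resting surface at z = 50, side walls 6 high, 44 apart inside, back stop at x = -60, open at +x. White housing 72 x 56 mm, top at z = 55, centred at (0, -85); the thumbwheel stands 5 mm out of it.
- wheel_top (a point): Highest point of the orange thumbwheel, at station (0, -85, 60) mm, axes as the station's. The wheel (48 mm diameter, 14 wide, grippy) turns about the station's y. Only its top stands out of the housing: roll it with a fingertip pressed lightly (5-15 N) on the top and drawn along the station's x.
- wheel (a joint): Wheel angle, rad, -1.5 to 1.5. 0: the white line across the rim is at the very top, level with the two black index lines on the housing. Drawing the wheel's top to the station's +x raises the value, to -x lowers it (24 mm of rim per rad). Light friction (0.02 N m): it stays where left. It starts at -1.2 to -0.5.
- cradle (a point): Centre of the cradle's resting surface, station (0, 0, 50) mm, axes as the station's. When the scanner lies home in the cradle, its origin is at this point and its x axis along the station's x (window end over the open front), against the back stop; up to 20 mm further forward also counts as home.
- scanner: Hand scanner, 0.13-0.21 kg: yellow square handle along x (x -60..45, 36 mm wide, 38 high), black head at the +x end bent 45 degrees downward (to x = 85, 38 wide, from 5 mm below to 41 above the handle's underside). Origin on the handle's underside, z up. Starts lying in the cradle. Grip the handle across y at about x = 5, z = 29 (the cradle's walls reach z = 6).
- scanner_window (a point): Centre of the scanner's amber window, at scanner (74.7, 0, 5.3) mm. The beam leaves it forward and 45 degrees downward, direction (0.707, 0, -0.707) in the scanner's axes, which are also this point's axes.
- scanner_focus (a point): The point on the beam 60 mm from the window where a label is read, at scanner (117.2, 0, -37.2) mm.
- rack: Fixed aluminium base plate 238 x 176 x 6 mm with the four storage bays on it, two along x by two along y (112 and 80 mm apart). Origin at the centre of its underside.
- cass_red: Reagent cassette with a red top, present in some runs only: white block 62 mm long (x), 36 mm wide (y), 62 mm high, 0.13-0.22 kg. Origin at the centre of its underside, z up. Its full-height part is x -31..3 (to be gripped across y at about x = -10, z = 44); from there a face slopes down at 45 degrees to z = 34 at x = 31 and carries the barcode.
- red_label (a point): Centre of the barcode label on the red cassette's 45 degree slope, at cassette (17, 0, 48) mm. The label faces the cassette's +x and up, normal (0.707, 0, 0.707) in the cassette's axes, which are also this point's axes.
- bay_red: Fixed storage bay with red floor and red tag: open tray 82 x 54 mm outside, 74 (x) x 46 (y) mm inside, floor 4 mm above its origin, walls up to 19 mm above it; the tag stands 15 mm high beyond its +x end. Origin at the centre of its underside, on the rack plate. A cassette goes in with its length along the bay's x, either way round.
- cass_yellow: Reagent cassette with a yellow top, present in some runs only: white block 62 mm long (x), 36 mm wide (y), 62 mm high, 0.13-0.22 kg. Origin at the centre of its underside, z up. Its full-height part is x -31..3 (to be gripped across y at about x = -10, z = 44); from there a face slopes down at 45 degrees to z = 34 at x = 31 and carries the barcode.
- yellow_label (a point): Centre of the barcode label on the yellow cassette's 45 degree slope, at cassette (17, 0, 48) mm. The label faces the cassette's +x and up, normal (0.707, 0, 0.707) in the cassette's axes, which are also this point's axes.
- bay_yellow: Fixed storage bay with yellow floor and yellow tag: open tray 82 x 54 mm outside, 74 (x) x 46 (y) mm inside, floor 4 mm above its origin, walls up to 19 mm above it; the tag stands 15 mm high beyond its +x end. Origin at the centre of its underside, on the rack plate. A cassette goes in with its length along the bay's x, either way round.
- cass_green: Reagent cassette with a green top, present in some runs only: white block 62 mm long (x), 36 mm wide (y), 62 mm high, 0.13-0.22 kg. Origin at the centre of its underside, z up. Its full-height part is x -31..3 (to be gripped across y at about x = -10, z = 44); from there a face slopes down at 45 degrees to z = 34 at x = 31 and carries the barcode.
- green_label (a point): Centre of the barcode label on the green cassette's 45 degree slope, at cassette (17, 0, 48) mm. The label faces the cassette's +x and up, normal (0.707, 0, 0.707) in the cassette's axes, which are also this point's axes.
- bay_green: Fixed storage bay with green floor and green tag: open tray 82 x 54 mm outside, 74 (x) x 46 (y) mm inside, floor 4 mm above its origin, walls up to 19 mm above it; the tag stands 15 mm high beyond its +x end. Origin at the centre of its underside, on the rack plate. A cassette goes in with its length along the bay's x, either way round.
- cass_blue: Reagent cassette with a blue top, present in some runs only: white block 62 mm long (x), 36 mm wide (y), 62 mm high, 0.13-0.22 kg. Origin at the centre of its underside, z up. Its full-height part is x -31..3 (to be gripped across y at about x = -10, z = 44); from there a face slopes down at 45 degrees to z = 34 at x = 31 and carries the barcode.
- blue_label (a point): Centre of the barcode label on the blue cassette's 45 degree slope, at cassette (17, 0, 48) mm. The label faces the cassette's +x and up, normal (0.707, 0, 0.707) in the cassette's axes, which are also this point's axes.
- bay_blue: Fixed storage bay with blue floor and blue tag: open tray 82 x 54 mm outside, 74 (x) x 46 (y) mm inside, floor 4 mm above its origin, walls up to 19 mm above it; the tag stands 15 mm high beyond its +x end. Origin at the centre of its underside, on the rack plate. A cassette goes in with its length along the bay's x, either way round.
- flask: Conical glass flask, 84 mm wide, 120 mm high; a bystander, to be left alone. Origin under its centre.
- beaker: Glass beaker, 66 mm wide, 85 mm high; a bystander, to be left alone. Origin under its centre.
- tip_box: Orange pipette-tip box with white top, 80 x 115 x 52 mm; a bystander, to be left alone. Origin under its centre.
Mind the look-alikes: they are no part of the job. What is shaped like the scanner but purple is not meant. Leave any turquoise look-alike of the station alone.

How it is judged (in metres and radians):
On the way, in this order (a step that is already met when the one before it is completed fails the run):
1. the thumbwheel is rolled until its white line stands at the index lines (within 0.15 rad) (value of joint wheel between -0.15 and 0.15 rad), for 0.3 s.
2. the held scanner reads the red cassette's barcode: its focus point stays within 15 mm of the label's centre, the beam square to the label within about 17 degrees, for half a second (distance between scanner_focus and red_label below 0.015 m and angle between the x axis of scanner and the x axis of cass_red, either way round below 0.3 rad and angle between the z axis of scanner and the z axis of cass_red, either way round below 0.3 rad and x of scanner_window in the frame of cass_red above 0.03 m), for 0.5 s.
3. the held scanner reads the yellow cassette's barcode: its focus point stays within 15 mm of the label's centre, the beam square to the label within about 17 degrees, for half a second (distance between scanner_focus and yellow_label below 0.015 m and angle between the x axis of scanner and the x axis of cass_yellow, either way round below 0.3 rad and angle between the z axis of scanner and the z axis of cass_yellow, either way round below 0.3 rad and x of scanner_window in the frame of cass_yellow above 0.03 m), for 0.5 s.
4. the held scanner reads the green cassette's barcode: its focus point stays within 15 mm of the label's centre, the beam square to the label within about 17 degrees, for half a second (distance between scanner_focus and green_label below 0.015 m and angle between the x axis of scanner and the x axis of cass_green, either way round below 0.3 rad and angle between the z axis of scanner and the z axis of cass_green, either way round below 0.3 rad and x of scanner_window in the frame of cass_green above 0.03 m), for 0.5 s.
5. the held scanner reads the blue cassette's barcode: its focus point stays within 15 mm of the label's centre, the beam square to the label within about 17 degrees, for half a second (distance between scanner_focus and blue_label below 0.015 m and angle between the x axis of scanner and the x axis of cass_blue, either way round below 0.3 rad and angle between the z axis of scanner and the z axis of cass_blue, either way round below 0.3 rad and x of scanner_window in the frame of cass_blue above 0.03 m), for 0.5 s.
At the end, for the whole second after the job is handed in: Wheel within 0.15 rad of its mark; scanner lying in its cradle (20 mm forward, 12 back, 8 sideways, 0.2 rad), window to the front; each present cassette upright on the floor of its colour's bay (centre within 13 mm, lengthwise within 0.25 rad); all at rest (all of step 1 and horizontal distance between cass_red and bay_red below 0.013 m and z of cass_red in the frame of bay_red between 0 and 0.01 m and angle between the x axis of cass_red and the x axis of bay_red, either way round below 0.25 rad and angle between each of cass_red, cass_yellow, cass_green, cass_blue's own z axis and vertical below 0.12 rad and linear speed of each of cass_red, cass_yellow, cass_green, cass_blue, scanner below 0.03 m/s and horizontal distance between cass_yellow and bay_yellow below 0.013 m and z of cass_yellow in the frame of bay_yellow between 0 and 0.01 m and angle between the x axis of cass_yellow and the x axis of bay_yellow, either way round below 0.25 rad and horizontal distance between cass_green and bay_green below 0.013 m and z of cass_green in the frame of bay_green between 0 and 0.01 m and angle between the x axis of cass_green and the x axis of bay_green, either way round below 0.25 rad and horizontal distance between cass_blue and bay_blue below 0.013 m and z of cass_blue in the frame of bay_blue between 0 and 0.01 m and angle between the x axis of cass_blue and the x axis of bay_blue, either way round below 0.25 rad and x of scanner in the frame of cradle between -0.012 and 0.02 m and y of scanner in the frame of cradle between -0.008 and 0.008 m and z of scanner in the frame of cradle below 0.005 m and angle between the x axis of scanner and the x axis of station, either way round below 0.2 rad and angle between scanner's own z axis and vertical below 0.1 rad and x of scanner_window in the frame of cradle above 0 m); the robot touches nothing.
It fails at once if the flask is pushed more than 30 mm or tipped (distance of flask from where it was at the start of the episode above 0.03 m or angle between flask's own z axis and vertical above 0.4 rad).
It fails at once if the beaker is pushed more than 30 mm or tipped (distance of beaker from where it was at the start of the episode above 0.03 m or angle between beaker's own z axis and vertical above 0.4 rad).
It fails at once if the tip box is pushed more than 30 mm or tipped (distance of tip_box from where it was at the start of the episode above 0.03 m or angle between tip_box's own z axis and vertical above 0.4 rad).
Of cass_red, cass_yellow, cass_green, cass_blue only 3 to 4 are there at a start; the rules pass over those that are not, and their reading is None.
At some moment in a run one of cass_red, cass_yellow, cass_green, cass_blue may be knocked a few centimetres aside while the robot is not near it.
It also fails if it takes over 210 s, if anything falls off the work surface, if the arm or the gripper's body presses on something with over 40 N, if the wrist force passes 120 N, or if a joint passes its speed limit or range.

## Working session

There is one attempt and no reset: what is moved stays moved. The work goes in short steps, Python scripts to look and compute and a tool call to move; the robot and the scene stay as the last step left them, time stands still between calls to the robot, and variables do not carry over. Pictures are saved under pics/ and viewed, at most 14 in all, crops included, and the job is handed in when it is done.

Besides the shell and the picture viewer there is one more tool, called after "Call:" by a JSON object that holds its "fn" and its "kwargs", one argument or row to a line. carry_out: Moves the arm, as the interface text tells. Its arguments: {"type":"object","properties":{"moves":{"type":"string"},"force":{"type":"number"}},"required":["moves"]}

```bash
ls; mkdir -p pics; python3 - <<'E'
from workcell import bot
import cv2
for n in("top","side"):
    c=bot.camera(n); cv2.imwrite(f"pics/{n}0.png",c["img"][:,:,::-1]); print(n,c["mtx"],c["k1"],c["position"],c["orientation"])
print(bot.get_obs())
E
```

```text
pics
top [[470.31196844   0.         315.59414521]
 [  0.         470.31196844 198.54561136]
 [  0.           0.           1.        ]] -0.0009537973043615127 [ 0.37215316 -0.01230047  1.12782546] [  7.0934554    0.45440812 -88.39024514]
side [[404.35420944   0.         317.84129882]
 [  0.         404.35420944 199.61034766]
 [  0.           0.           1.        ]] -0.09198804775356707 [-0.02534573  0.82783231  0.81482741] [  52.75738731   -0.65149173 -145.78511626]
{'time': 0.1, 'q': array([-6.58894377e+01,  5.00926737e+00,  1.00376897e+01,  9.51013545e+01,
        1.67080352e-03,  9.00009972e+01]), 'qd': array([-0.01157276, -0.08867577,  0.14425992,  0.00231798, -0.0108435 ,
        0.04988271]), 'joint_efforts': array([ 4.89348058e-04, -5.21560514e+01,  4.65653050e+01,  1.60642737e-02,
        6.02455498e-05,  2.31366005e-05]), 'ee_pos': array([ 0.22459816, -0.50182813,  0.24762963]), 'tcp_rot': array([-1.79927068e+02, -1.66953277e-03,  2.41095629e+01]), 'wrist_force': array([-0.05789576, -0.29022215, -0.42647309]), 'torque': array([-0.02534504, -0.04893058,  0.0370951 ]), 'grasp_force': 0.0, 'opening': 0.08528921303706256}
```

View pics/top0.png

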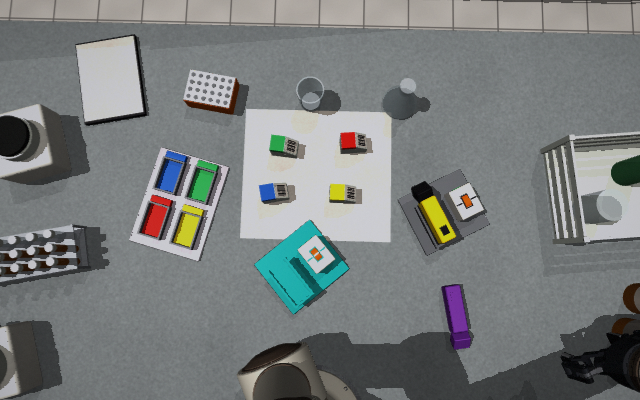

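View pics/side0.png

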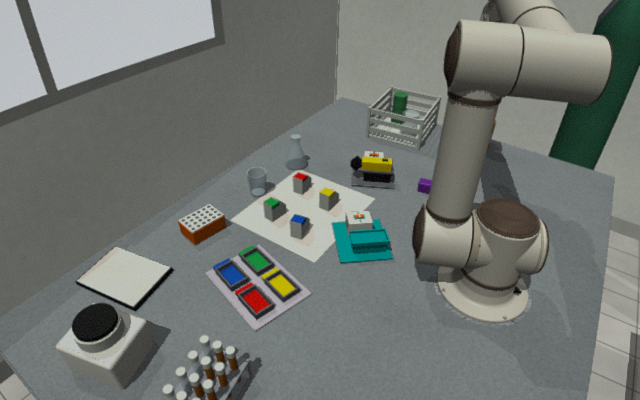

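Top view:
- The meant station is the grey one at (443,213), with the yellow scanner, head at (422,190) and wheel at (466,202). The turquoise station (302,267) and the purple scanner (455,315) are decoys by colour.
- Cassettes are green (285,146), red (354,142), blue (274,193) and yellow (344,193), with labels to the right.
- The bays are at (157..210, 170..228).

I'll enlarge to confirm.

```bash
cat > h.py <<'E'
import numpy as np, cv2
from scipy.spatial.transform import Rotation as R
from workcell import bot
def cam(n):
    c=bot.camera(n); c["R"]=R.from_euler("xyz",c["orientation"],degrees=True).as_matrix(); return c
def proj(c,P):
    p=(np.atleast_2d(P)-c["position"])@c["R"]; s=np.c_[p[:,0],-p[:,1]]/-p[:,2:]
    s=s*(1+c["k1"]*(s**2).sum(1,keepdims=True)); return s*c["mtx"][0,0]+c["mtx"][:2,2]
def back(c,uv,z):
    d=(np.atleast_2d(uv).astype(float)-c["mtx"][:2,2])/c["mtx"][0,0]; s=d.copy()
    for _ in range(8): s=d/(1+c["k1"]*(s**2).sum(1,keepdims=True))
    r=np.c_[s[:,0],-s[:,1],-np.ones(len(s))]@c["R"].T
    return c["position"]+r*((z-c["position"][2])/r[:,2])[:,None]
def crop(c,x0,y0,x1,y1,k,fn):
    cv2.imwrite(fn,cv2.resize(c["img"][y0:y1,x0:x1,::-1],None,fx=k,fy=k,interpolation=cv2.INTER_CUBIC))
E
python3 - <<'E'
from h import *
c=cam("top"); crop(c,255,125,375,210,6.5,"pics/c1.png"); crop(c,395,165,495,260,6,"pics/c2.png"); crop(c,125,140,235,265,4.7,"pics/c3.png")
E
```

```text
(no output)
```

View pics/c1.png

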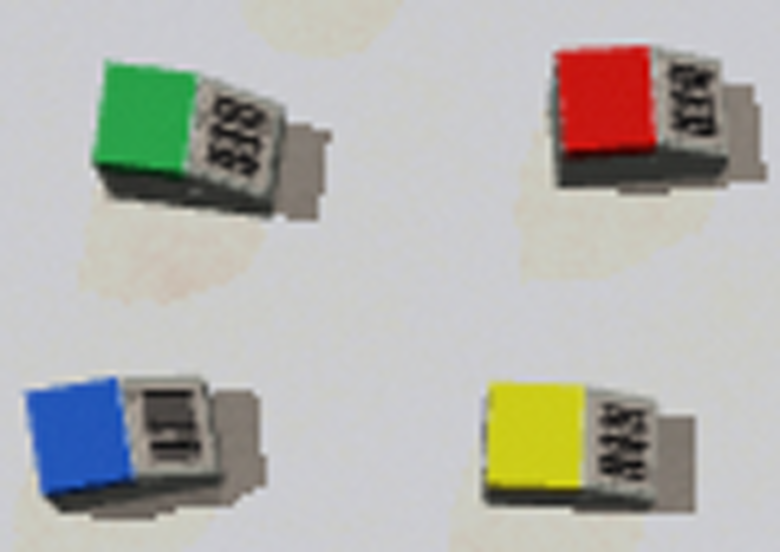

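View pics/c2.png

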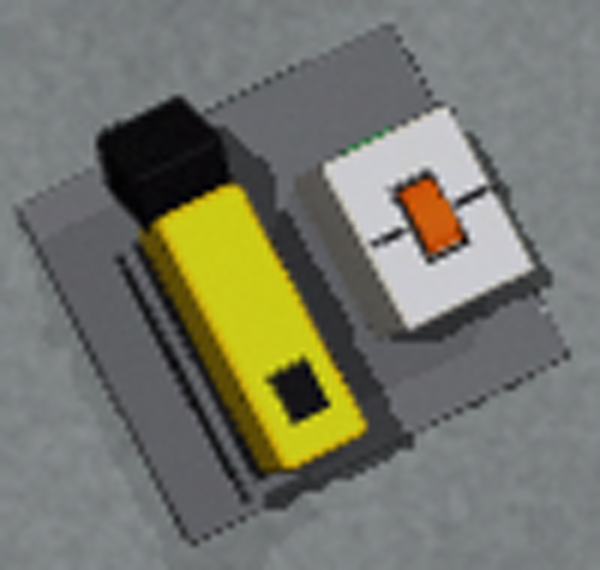

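View pics/c3.png

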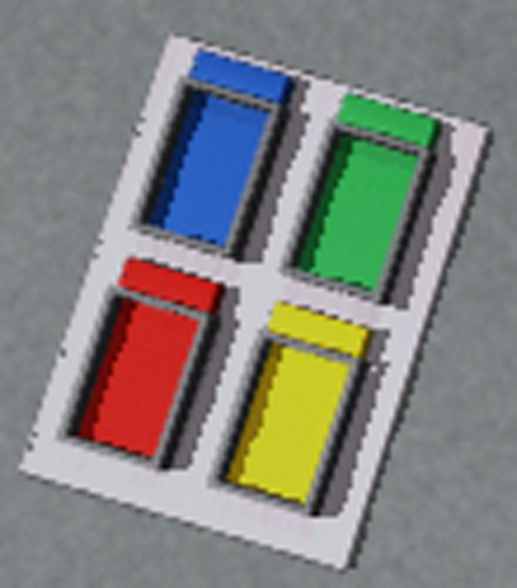

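The crops confirm the picture: labels face right (about −Y world), the wheel's white line is not visible yet, and the rack tags lie at the upper ends. Next I measure poses from these pixels.

```bash
cat > meas.py <<'E'
from h import *
def cassettes(c,z=.062):
    hsv=cv2.cvtColor(c["img"],cv2.COLOR_RGB2HSV); out={}
    for n,(lo,hi) in dict(red=(0,6),yellow=(26,34),green=(55,75),blue=(105,120)).items():
        m=cv2.inRange(hsv,(lo,150,90),(hi,255,255))
        m[:,:238]=0; m[:,395:]=0; m[:112]=0;m[245:]=0
        k,l,st,ce=cv2.connectedComponentsWithStats(m)
        if k<2: continue
        i=1+np.argmax(st[1:,4])
        if st[i,4]<60: continue
        P=back(c,np.argwhere(l==i)[:,::-1],z)[:,:2]*1000
        (cx,cy),(w,h),a=cv2.minAreaRect(P.astype(np.float32))
        m0=P.mean(0); yaw=min([a+90*j for j in range(-4,4)],key=lambda t:abs((t+90+180)%360-180))
        d=np.array([np.cos(np.radians(yaw)),np.sin(np.radians(yaw))])
        out[n]=(m0+14*d,yaw,w,h)
    return out
E
cat > m1.py <<'E'
from meas import *
c=cam("top")
for n,v in cassettes(c).items(): print(n,np.round(v[0],1),round(v[1],1),np.round(v[2:],1))
def rigid(M,W):
    M=np.array(M,float);W=np.array(W)[:,:2]*1000
    a=M-M.mean(0);b=W-W.mean(0)
    th=np.arctan2((a[:,0]*b[:,1]-a[:,1]*b[:,0]).sum(),(a*b).sum())
    Rm=np.array([[np.cos(th),-np.sin(th)],[np.sin(th),np.cos(th)]]);t=W.mean(0)-Rm@M.mean(0)
    print("pose",t.round(1),np.degrees(th).round(2),"res",np.linalg.norm(W-(M@Rm.T+t),axis=1).round(1)); return Rm,t
px=np.array([[170,35],[490,128],[350,570],[20,470]])/4.7+[125,140]
Rm,t=rigid([[119,88],[119,-88],[-119,-88],[-119,88]],back(c,px,.006))
for n,p in dict(blue=(56,40),green=(56,-40),red=(-56,40),yellow=(-56,-40)).items(): print(n,(Rm@p+t).round(1), proj(c,[*((Rm@p+t)/1000),.01]).round(1))
o=np.array([395,165])
rigid([[75,45],[75,-125],[-75,-125],[-75,45]],back(c,np.array([[15,210],[388,25],[570,353],[195,545]])/6+o,.008))
rigid([[36,-57],[36,-113],[-36,-113],[-36,-57]],back(c,np.array([[325,165],[445,108],[535,270],[408,330]])/6+o,.055))
hsv=cv2.cvtColor(c["img"],cv2.COLOR_RGB2HSV)
def blob(lo,hi,x0,x1,y0,y1,z):
    m=cv2.inRange(hsv,lo,hi); M=m*0; M[y0:y1,x0:x1]=m[y0:y1,x0:x1]
    P=back(c,np.argwhere(M>0)[:,::-1],z)[:,:2]*1000
    print("blob",P.mean(0).round(1),len(P),cv2.minAreaRect(P.astype(np.float32)))
blob((5,150,120),(18,255,255),450,480,185,215,.058)
blob((26,150,150),(34,255,255),405,465,190,250,.088)
print(bot.get_obs()["time"])
E
python3 m1.py
```

```text
red [645.  -84.8] -84.3 [36.7 32.7]
yellow [522.5 -61.8] -88.6 [34.7 32.1]
green [631.   79.3] -95.8 [30.3 35.5]
blue [520.1  98.4] -78.4 [35.9 31.6]
pose [490.9 326.7] -14.8 res [1.4 1.4 1.2 1.5]
blue [555.2 351.1] [[171.  176.5]]
green [534.8 273.7] [[202.4 185.7]]
red [446.9 379.7] [[156.1 220.9]]
yellow [426.5 302.3] [[187.8 230.3]]
pose [ 468.3 -270.7] 28.3 res [0.2 1.6 0.8 1.4]
pose [ 469.5 -270. ] 27.18 res [2.2 2.6 1.  1.7]
blob [ 510. -345.] 70 ((510.5179138183594, -345.239501953125), (24.51817512512207, 14.523785591125488), 26.143009185791016)
blob [ 467.1 -270.8] 595 ((464.58380126953125, -272.514404296875), (99.85380554199219, 33.10396957397461), 27.746946334838867)
0.2
```

```bash
cat > go.py <<'E'
# usage: go.py "x y z yaw" ... (mm,deg): shifts/turns in the present tool frame
import sys
from h import *
o=bot.get_obs(); p=o["ee_pos"]*1000; T=R.from_euler("xyz",o["tcp_rot"],degrees=True)
print("at",p.round(1),o["tcp_rot"].round(2),"q6",o["q"][5].round(0),"open",round(o["opening"]*1000,1),"t",o["time"])
for a in sys.argv[1:]:
    x,y,z,yaw=map(float,a.split())
    G=R.from_euler("xyz",[180,0,yaw],degrees=True)
    print(a,"->",T.inv().apply([x-p[0],y-p[1],z-p[2]]).round(1),(T.inv()*G).as_rotvec(degrees=True).round(1))
E
python3 go.py "502 -349 160 28" "502 -349 100 28"; python3 -c "
from h import *
print(bot.tip_extent)
c=cam('top');print(back(c,[[402,103],[311,97],[211,95]],0))"
```

```text
at [ 224.6 -501.9  247.9] [-179.95    0.     24.11] q6 90.0 open 85.7 t 0.2
502 -349 160 28 -> [315.7 -26.2  87.9] [-0.  -0.  -3.9]
502 -349 100 28 -> [315.7 -26.2 147.9] [-0.  -0.  -3.9]
0.017
[[ 0.75627307 -0.2065667   0.        ]
 [ 0.76593701  0.0191295   0.        ]
 [ 0.76479966  0.26817755  0.        ]]
```

Call:
{"fn": "carry_out", "kwargs": {
  "moves": "100 -8 20 0 0 -1 0;200 -16 50 0 0 -2 0;316 -26 88 0 0 -4 0;316 -26 88 0 0 -4 0;316 -26 88 0 0 -4 0;316 -26 88 0 0 -4 0;316 -26 88 0 0 -4 0;316 -26 88 0 0 -4 0;316 -26 88 0 0 -4 0;316 -26 148 0 0 -4 0;316 -26 148 0 0 -4 0;316 -26 148 0 0 -4 0;316 -26 148 0 0 -4 0",
  "force": 20
}}

```text
time: 1.55
ee_pos: [0.5023, -0.35, 0.1021]
tcp_rot: [179.9, -0.0, 28.1]
wrist_force: [0.2, 0.5, 1.8]
opening: 0.0002
grasp_force: 0.0
```

```bash
python3 go.py "502 -349 79 28"; python3 -c "
from h import *
print(bot.get_obs()['wrist_force'])"
```

```text
at [ 502.3 -350.   102.1] [ 1.7993e+02 -4.0000e-02  2.8050e+01] q6 117.0 open 0.2 t 1.55
502 -349 79 28 -> [ 0.2 -1.  23.1] [ 0.1 -0.   0.1]
[0.23645317 0.50532316 1.82906034]
```

Call:
{"fn": "carry_out", "kwargs": {
  "moves": "0 -1 10 0 0 0 0;0 -1 18 0 0 0 0;0 -1 22 0 0 0 0;0 -1 24 0 0 0 0;0 -1 25 0 0 0 0;0 -1 25 0 0 0 0"
}}

```text
time: 2.15
ee_pos: [0.502, -0.3483, 0.0766]
tcp_rot: [180.0, -0.0, 28.1]
wrist_force: [-3.5, 2.5, 8.5]
opening: -0.0002
grasp_force: 4.2
```

Call:
{"fn": "carry_out", "kwargs": {
  "moves": "3 0 0 0 0 0 0;6 0 0 0 0 0 0;9 0 0 0 0 0 0;12 0 0 0 0 0 0;12 0 0 0 0 0 0;12 0 -10 0 0 0 0;12 0 -50 0 0 0 0;-100 0 -100 0 0 0 0;-100 0 -100 0 0 0 0;-100 0 -100 0 0 0 0;-100 0 -100 0 0 0 0"
}}

```text
time: 3.25
ee_pos: [0.4122, -0.3972, 0.1779]
tcp_rot: [179.8, -0.0, 27.9]
wrist_force: [-0.5, -0.1, -0.5]
opening: -0.0
grasp_force: 0.0
```

```bash
python3 - <<'E'
from h import *
a=cam("top"); crop(a,448,182,488,222,10,"pics/w.png"); A=cv2.imread("pics/w.png")
b=cam("side"); u=proj(b,[.509,-.345,.06])[0].astype(int); print(u)
crop(b,u[0]-20,u[1]-20,u[0]+20,u[1]+20,10,"pics/w.png"); cv2.imwrite("pics/w1.png",np.hstack([A,cv2.imread("pics/w.png")]))
E
```

```text
[375 154]
```

View pics/w1.png

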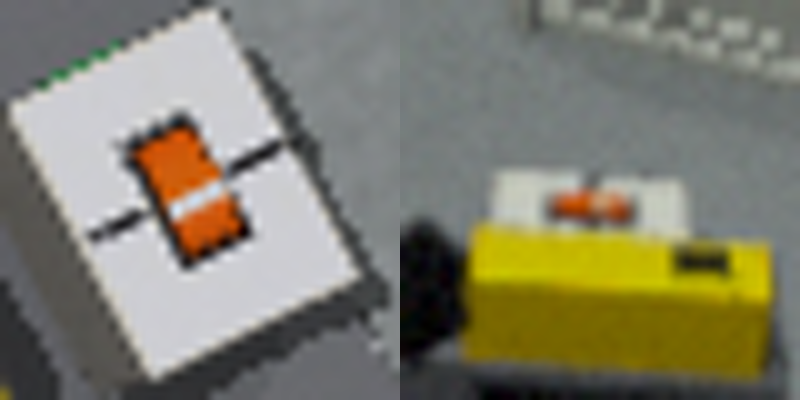

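The white line sits at crop (197,200), just short of the index line's extension at (197,187). That is about 2.7 mm of rim (−0.11 rad), so I'll draw it a little further.

```bash
python3 go.py "508 -345 110 28" "508 -345 77 28"
```

```text
at [ 413.8 -395.7  175.7] [ 1.7996e+02 -3.0000e-02  2.8050e+01] q6 108.0 open 0.0 t 3.35
508 -345 110 28 -> [107.   -0.5  65.7] [ 0. -0.  0.]
508 -345 77 28 -> [106.9  -0.6  98.7] [ 0. -0.  0.]
```

Call:
{"fn": "carry_out", "kwargs": {
  "moves": "50 0 30 0 0 0 0;107 0 66 0 0 0 0;107 0 66 0 0 0 0;107 0 66 0 0 0 0;107 0 88 0 0 0 0;107 0 94 0 0 0 0;107 0 97 0 0 0 0;107 0 98.5 0 0 0 0;107 0 99.2 0 0 0 0;107 0 99.2 0 0 0 0"
}}

```text
time: 4.35
ee_pos: [0.5082, -0.3453, 0.077]
tcp_rot: [180.0, -0.0, 28.1]
wrist_force: [-1.4, 0.4, 2.4]
opening: 0.0002
grasp_force: 1.2
```

Call:
{"fn": "carry_out", "kwargs": {
  "moves": "0 0 0.5 0 0 0 0;1 0 0.5 0 0 0 0;2 0 0.5 0 0 0 0;2.7 0 0.5 0 0 0 0;2.7 0 0.5 0 0 0 0;2.7 0 -10 0 0 0 0;2.7 0 -50 0 0 0 0;-100 0 -100 0 0 0 0;-100 0 -100 0 0 0 0;-100 0 -100 0 0 0 85;-100 0 -100 0 0 0 85;-100 0 -100 0 0 0 85"
}}

```text
time: 5.55
ee_pos: [0.4203, -0.3922, 0.176]
tcp_rot: [180.0, -0.0, 28.1]
wrist_force: [1.0, 0.2, 0.0]
opening: 0.0431
grasp_force: 0.0
```

```bash
python3 - <<'E'
from h import *
a=cam("top"); crop(a,448,182,488,222,10,"pics/w2.png")
i=a["img"][182:222,448:488].astype(int)
E
python3 m1.py; python3 go.py
```

```text
red [645.  -84.8] -84.3 [36.7 32.7]
yellow [522.4 -61.8] -88.6 [34.7 32.1]
green [631.   79.3] -95.8 [30.3 35.5]
blue [520.1  98.4] -78.4 [35.9 31.6]
pose [490.9 326.7] -14.8 res [1.4 1.4 1.2 1.5]
blue [555.2 351.1] [[171.  176.5]]
green [534.8 273.7] [[202.4 185.7]]
red [446.9 379.7] [[156.1 220.9]]
yellow [426.5 302.3] [[187.8 230.3]]
pose [ 468.3 -270.7] 28.3 res [0.2 1.6 0.8 1.4]
pose [ 469.5 -270. ] 27.18 res [2.2 2.6 1.  1.7]
blob [ 509.5 -345.1] 57 ((510.09112548828125, -345.4446716308594), (25.465375900268555, 14.515860557556152), 26.14293098449707)
blob [ 466.8 -270.9] 598 ((464.168212890625, -272.7618408203125), (100.84088897705078, 33.01933670043945), 27.692956924438477)
5.65
at [ 420.6 -391.5  175.2] [-1.7993e+02  1.0000e-02  2.8160e+01] q6 109.0 open 58.0 t 5.65
```

View pics/w2.png

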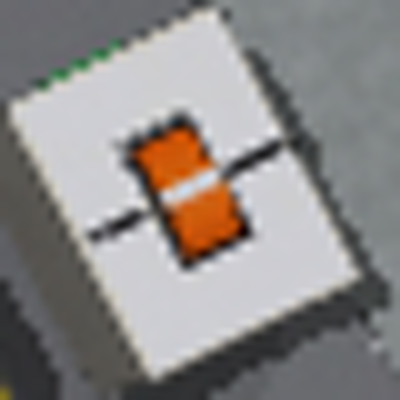

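The white line at (190,190) now lies level with the black index lines (gap under 0.05 rad). The scanner lies home at 28° with its origin about 2 mm forward, so next is gripping it.

```bash
python3 go.py "475 -267 150 28" "475 -267 77 28" "475 -267 200 28"
```

```text
at [ 420.6 -391.5  175.2] [-1.7993e+02  1.0000e-02  2.8160e+01] q6 109.0 open 58.0 t 5.65
475 -267 150 28 -> [106.7 -84.   25.2] [-0.1  0.   0.2]
475 -267 77 28 -> [106.7 -84.   98.2] [-0.1  0.   0.2]
475 -267 200 28 -> [106.7 -84.1 -24.8] [-0.1  0.   0.2]
```

Call:
{"fn": "carry_out", "kwargs": {
  "moves": "50 -40 10 0 0 0 65;107 -84 25 0 0 0 65;107 -84 25 0 0 0 65;107 -84 25 0 0 0 65;107 -84 60 0 0 0 65;107 -84 85 0 0 0 65;107 -84 98 0 0 0 65;107 -84 98 0 0 0 65;107 -84 98 0 0 0 20;107 -84 98 0 0 0 20;107 -84 98 0 0 0 20;107 -84 98 0 0 0 20;107 -84 98 0 0 0 20;107 -84 98 0 0 0 20",
  "force": 50
}}

```text
time: 7.05
ee_pos: [0.4756, -0.2682, 0.0798]
tcp_rot: [179.9, -0.1, 28.1]
wrist_force: [1.0, 0.1, 6.5]
opening: 0.0355
grasp_force: 51.8
```

```bash
python3 go.py
```

```text
at [ 475.6 -268.2   79.8] [ 1.7985e+02 -9.0000e-02  2.8100e+01] q6 122.0 open 35.5 t 7.05
```

Call:
{"fn": "carry_out", "kwargs": {
  "moves": "0 0 -5 0 0 0 20;0 0 -20 0 0 0 20;0 0 -50 0 0 0 20;0 0 -90 0 0 0 20;0 0 -125 0 0 0 20;0 0 -125 0 0 0 20;0 0 -125 0 0 0 20;0 0 -125 0 0 0 20"
}}

```text
time: 7.85
ee_pos: [0.4743, -0.2675, 0.2022]
tcp_rot: [-179.9, 0.1, 28.1]
wrist_force: [-0.3, -0.1, -2.4]
opening: 0.035
grasp_force: 50.9
```

```bash
cat > read.py <<'E'
import subprocess,sys
from meas import *
c=cam("top"); m=cassettes(c)
for n,v in m.items():
    d=np.array([np.cos(np.radians(v[1])),np.sin(np.radians(v[1]))]); t=v[0]+129.2*d
    print(n,np.round(v[0],1),round(v[1],1),np.round(v[2:],1))
    if n in sys.argv[1:]: print(subprocess.run(["python3","go.py",*[f"{t[0]:.1f} {t[1]:.1f} {z} {v[1]+180:.1f}" for z in(200,114.5)]],capture_output=True,text=True).stdout)
E
python3 read.py red
```

```text
red [645.  -84.8] -84.3 [36.7 32.7]
at [ 474.2 -267.4  201.9] [-1.7989e+02  8.0000e-02  2.8110e+01] q6 122.0 open 35.2 t 7.9
657.7 -213.4 200 95.7 -> [187.3  38.8   1.5] [ -0.1   0.  -67.6]
657.7 -213.4 114.5 95.7 -> [187.4  39.   87. ] [ -0.1   0.  -67.6]

yellow [522.5 -61.8] -88.6 [34.7 32.1]
green [631.   79.3] -95.8 [30.3 35.5]
blue [520.1  98.4] -78.4 [35.9 31.6]
```

Call:
{"fn": "carry_out", "kwargs": {
  "moves": "20 4 1 0 0 -8 20;40 8 1 0 0 -16 20;65 13 1 0 0 -24 20;90 18 1 0 0 -32 20;115 23 1 0 0 -40 20;140 28 1 0 0 -48 20;165 34 1 0 0 -56 20;187 39 1 0 0 -64 20;187 39 1 0 0 -67.6 20;187 39 1 0 0 -67.6 20;187 39 1 0 0 -67.6 20;187 39 1 0 0 -67.6 20"
}}

```text
time: 9.1
ee_pos: [0.6576, -0.2141, 0.2019]
tcp_rot: [-180.0, -0.0, 95.6]
wrist_force: [-0.7, 0.1, -1.7]
opening: 0.0351
grasp_force: 50.9
```

```bash
python3 read.py red; python3 -c "
from h import *
for n in('top','side'):cv2.imwrite('pics/r_%s.png'%n,cam(n)['img'][:,:,::-1])
a=cv2.imread('pics/r_top.png')[60:260,230:500];b=cv2.imread('pics/r_side.png')[120:320,230:500]
cv2.imwrite('pics/r.png',cv2.resize(np.hstack([a,b]),None,fx=1.48,fy=1.48))"
```

```text
red [644.  -84.9] -88.5 [35.6 32.4]
at [ 657.6 -214.1  202.1] [-179.99   -0.     95.61] q6 66.0 open 35.6 t 9.15
647.4 -214.1 200 91.5 -> [  1.  -10.2   2.1] [-0.  -0.   4.1]
647.4 -214.1 114.5 91.5 -> [  1.  -10.2  87.6] [-0.  -0.   4.1]

yellow [522.5 -61.8] -88.6 [34.7 32.1]
green [631.   79.3] -95.8 [30.3 35.5]
blue [520.1  98.4] -78.4 [35.9 31.6]
```

View pics/r.png

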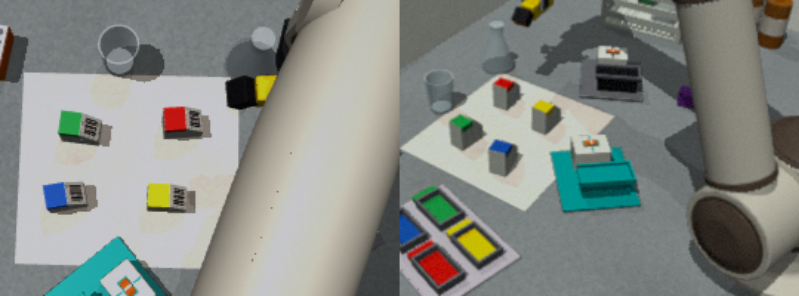

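The scanner is held level and facing red, and all four cassettes are unmoved. The two red yaw readings differ by 4°, so I take about −86°, well within tolerance, and descend to read.

Call:
{"fn": "carry_out", "kwargs": {
  "moves": "1 -4 20 0 0 1.6 20;1 -4 50 0 0 1.6 20;1 -4 75 0 0 1.6 20;1 -4 87.5 0 0 1.6 20;1 -4 87.5 0 0 1.6 20;1 -4 87.5 0 0 1.6 20;1 -4 87.5 0 0 1.6 20;1 -4 87.5 0 0 1.6 20;1 -4 87.5 0 0 1.6 20;1 -4 87.5 0 0 1.6 20;1 -4 87.5 0 0 1.6 20;1 -4 87.5 0 0 1.6 20;1 -4 87.5 0 0 1.6 20;1 -4 87.5 0 0 1.6 20;1 -4 87.5 0 0 1.6 20;1 -4 87.5 0 0 1.6 20;1 -4 87.5 0 0 1.6 20;1 -4 87.5 0 0 1.6 20"
}}

```text
time: 11.05
ee_pos: [0.654, -0.2133, 0.1146]
tcp_rot: [180.0, 0.0, 94.1]
wrist_force: [-0.3, 0.2, -1.3]
opening: 0.035
grasp_force: 50.9
```

```bash
python3 go.py; python3 - <<'E'
from h import *
b=cam("side"); crop(b,290,120,390,195,6,"pics/r2.png")
# predicted pixels: label centre, focus, window in the side view
l=np.array([.645,-.0847,0]);d=np.array([np.cos(np.radians(-86)),np.sin(np.radians(-86)),0])
o=bot.get_obs();y=np.radians(o["tcp_rot"][2]);x=np.array([np.cos(y),np.sin(y),0]);S=o["ee_pos"]-5e-3*x-[0,0,.0295]
P=[l+.017*d+[0,0,.048],S+.1172*x-[0,0,.0372],S+.0747*x+[0,0,.0053],S-.06*x+[0,0,.038]]
print(np.round(np.array(P)*1000),(proj(b,P)-[290,120])*6)
E
```

```text
at [ 654.  -213.3  114.6] [180.     0.    94.11] q6 68.0 open 35.0 t 11.05
[[ 646. -102.   48.]
 [ 646. -101.   48.]
 [ 649. -144.   90.]
 [ 659. -278.  123.]] [[ 94.13749051 330.41461055]
 [ 94.20873556 330.89705068]
 [132.73762795 233.19636529]
 [247.65047872  86.15307892]]
```

View pics/r2.png

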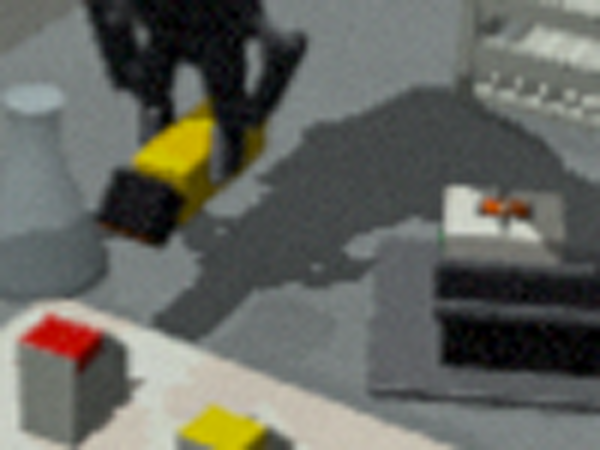

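```bash
python3 - <<'E'
from h import *
b=cam("side")
o=bot.get_obs();y=np.radians(o["tcp_rot"][2]);x=np.array([np.cos(y),np.sin(y),0]);n=np.array([-x[1],x[0],0]);S=o["ee_pos"]-5e-3*x-[0,0,.0295]
crop(b,290,120,390,195,8,"pics/r3.png");im=cv2.imread("pics/r3.png")
C={(i,j,k):(proj(b,S+i*x+j*n+[0,0,k])[0]-[290,120]+.5)*8 for i in(-.06,.045) for j in(-.018,.018) for k in(0,.038)}
for a in C:
    for e in C:
        if sum(p!=q for p,q in zip(a,e))==1: cv2.line(im,tuple(int(t) for t in C[a]),tuple(int(t) for t in C[e]),(255,0,255),1)
cv2.imwrite("pics/r3.png",im[:300,:400])
E
```

```text
(no output)
```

View pics/r3.png

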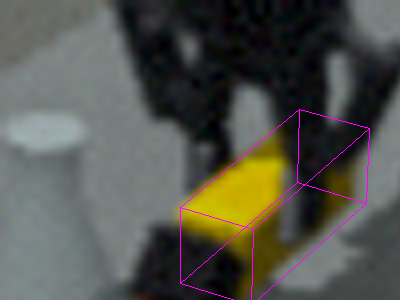

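The overlay fits the level handle and the window matches, so the red read should be good. Next is yellow.

```bash
python3 go.py "654 -213 180 94" "525.7 -191 180 91.4"
```

```text
at [ 654.  -213.3  114.6] [-180.     -0.     94.11] q6 68.0 open 35.1 t 11.15
654 -213 180 94 -> [  0.3   0.  -65.4] [-0.  -0.   0.1]
525.7 -191 180 91.4 -> [  31.5 -126.4  -65.4] [-0.  -0.   2.7]
```

Call:
{"fn": "carry_out", "kwargs": {
  "moves": "0 0 -20 0 0 0 20;0 0 -45 0 0 0 20;0 0 -65 0 0 0 20;8 -30 -65 0 0 1 20;16 -60 -65 0 0 2 20;24 -95 -65 0 0 2.7 20;31.5 -126 -65 0 0 2.7 20;31.5 -126 -65 0 0 2.7 20;31.5 -126 -65 0 0 2.7 20;31.5 -126 -65 0 0 2.7 20"
}}

```text
time: 12.15
ee_pos: [0.5267, -0.1911, 0.1798]
tcp_rot: [180.0, 0.0, 91.4]
wrist_force: [1.2, 0.1, -2.4]
opening: 0.0355
grasp_force: 51.3
```

```bash
python3 read.py yellow
```

```text
red [644.  -84.9] -88.5 [35.6 32.4]
yellow [522.5 -61.8] -88.6 [34.7 32.1]
at [ 526.8 -191.1  179.6] [1.7998e+02 1.0000e-02 9.1420e+01] q6 69.0 open 35.2 t 12.2
525.6 -190.9 200 91.4 -> [  0.2  -1.2 -20.4] [0. 0. 0.]
525.6 -190.9 114.5 91.4 -> [ 0.2 -1.2 65.1] [0. 0. 0.]

green [631.   79.3] -95.8 [30.3 35.5]
blue [520.1  98.4] -78.4 [35.9 31.6]
```

Call:
{"fn": "carry_out", "kwargs": {
  "moves": "0 -1 20 0 0 0 20;0 -1 45 0 0 0 20;0 -1 60 0 0 0 20;0 -1 65 0 0 0 20;0 -1 65 0 0 0 20;0 -1 65 0 0 0 20;0 -1 65 0 0 0 20;0 -1 65 0 0 0 20;0 -1 65 0 0 0 20;0 -1 65 0 0 0 20;0 -1 65 0 0 0 20;0 -1 65 0 0 0 20;0 -1 65 0 0 0 20;0 -1 65 0 0 0 20;0 -1 65 0 0 0 20;0 -1 65 0 0 0 20;0 -1 65 0 0 0 20"
}}

```text
time: 13.9
ee_pos: [0.5251, -0.1909, 0.1146]
tcp_rot: [-180.0, -0.0, 91.4]
wrist_force: [-0.7, -0.8, -1.7]
opening: 0.0352
grasp_force: 51.2
```

```bash
python3 go.py "525 -191 180 91.4" "618 -49 180 84.2"
```

```text
at [ 525.1 -190.9  114.6] [-180.     -0.     91.41] q6 69.0 open 35.2 t 13.9
525 -191 180 91.4 -> [ -0.   -0.1 -65.4] [-0. -0.  0.]
618 -49 180 84.2 -> [139.6  96.4 -65.4] [-0.  -0.   7.2]
```

Call:
{"fn": "carry_out", "kwargs": {
  "moves": "0 0 -20 0 0 0 20;0 0 -45 0 0 0 20;0 0 -65 0 0 0 20;30 20 -65 0 0 2 20;60 42 -65 0 0 4 20;95 66 -65 0 0 6 20;120 84 -65 0 0 7.2 20;140 96 -65 0 0 7.2 20;140 96 -65 0 0 7.2 20;140 96 -65 0 0 7.2 20;140 96 -65 0 0 7.2 20"
}}

```text
time: 15.0
ee_pos: [0.6173, -0.0493, 0.1796]
tcp_rot: [-180.0, 0.0, 84.2]
wrist_force: [-0.0, -0.2, -3.0]
opening: 0.035
grasp_force: 51.3
```

```bash
python3 read.py green
```

```text
green [631.   79.3] -95.8 [30.3 35.5]
at [617.2 -49.5 179.7] [-1.800e+02  1.000e-02  8.415e+01] q6 91.0 open 35.0 t 15.05
618.0 -49.2 200 84.2 -> [  0.4   0.7 -20.3] [-0.  0. -0.]
618.0 -49.2 114.5 84.2 -> [ 0.4  0.7 65.2] [-0.  0. -0.]

blue [520.1  98.4] -78.4 [35.9 31.6]
```

Call:
{"fn": "carry_out", "kwargs": {
  "moves": "0 0.5 20 0 0 0 20;0 0.5 45 0 0 0 20;0 0.5 60 0 0 0 20;0 0.5 65 0 0 0 20;0 0.5 65 0 0 0 20;0 0.5 65 0 0 0 20;0 0.5 65 0 0 0 20;0 0.5 65 0 0 0 20;0 0.5 65 0 0 0 20;0 0.5 65 0 0 0 20;0 0.5 65 0 0 0 20;0 0.5 65 0 0 0 20;0 0.5 65 0 0 0 20;0 0.5 65 0 0 0 20;0 0.5 65 0 0 0 20;0 0.5 65 0 0 0 20;0 0.5 65 0 0 0 20"
}}

```text
time: 16.75
ee_pos: [0.6181, -0.0487, 0.1146]
tcp_rot: [-180.0, -0.0, 84.2]
wrist_force: [-0.1, -0.1, -2.8]
opening: 0.0352
grasp_force: 51.3
```

```bash
python3 go.py "618 -49 180 84.2" "546 -28 180 101.6"
```

```text
at [618.1 -48.7 114.6] [-180.     -0.     84.21] q6 91.0 open 35.2 t 16.75
618 -49 180 84.2 -> [ -0.3  -0.1 -65.4] [-0. -0.  0.]
546 -28 180 101.6 -> [ 13.3 -73.8 -65.4] [ -0.   -0.  -17.4]
```

Call:
{"fn": "carry_out", "kwargs": {
  "moves": "0 0 -20 0 0 0 20;0 0 -45 0 0 0 20;0 0 -65 0 0 0 20;5 -25 -65 0 0 -6 20;10 -50 -65 0 0 -12 20;13 -74 -65 0 0 -17.4 20;13 -74 -65 0 0 -17.4 20;13 -74 -65 0 0 -17.4 20;13 -74 -65 0 0 -17.4 20;13 -74 -65 0 0 -17.4 20"
}}

```text
time: 17.75
ee_pos: [0.5464, -0.0285, 0.1793]
tcp_rot: [-180.0, -0.0, 101.6]
wrist_force: [0.5, 0.8, -1.4]
opening: 0.0352
grasp_force: 51.6
```

```bash
python3 read.py blue
```

```text
green [631.   79.3] -95.8 [30.3 35.5]
blue [520.1  98.4] -78.4 [35.9 31.6]
at [546.3 -28.5 179.3] [-1.7998e+02 -1.0000e-02  1.0156e+02] q6 75.0 open 35.0 t 17.8
546.1 -28.1 200 101.6 -> [  0.4  -0.1 -20.7] [-0. -0. -0.]
546.1 -28.1 114.5 101.6 -> [ 0.4 -0.1 64.8] [-0. -0. -0.]
```

Call:
{"fn": "carry_out", "kwargs": {
  "moves": "0 0 20 0 0 0 20;0 0 45 0 0 0 20;0 0 60 0 0 0 20;0 0 65 0 0 0 20;0 0 65 0 0 0 20;0 0 65 0 0 0 20;0 0 65 0 0 0 20;0 0 65 0 0 0 20;0 0 65 0 0 0 20;0 0 65 0 0 0 20;0 0 65 0 0 0 20;0 0 65 0 0 0 20;0 0 65 0 0 0 20;0 0 65 0 0 0 20;0 0 65 0 0 0 20;0 0 65 0 0 0 20;0 0 65 0 0 0 20"
}}

```text
time: 19.5
ee_pos: [0.5458, -0.0283, 0.1145]
tcp_rot: [-180.0, -0.0, 101.6]
wrist_force: [-0.5, 0.2, -1.6]
opening: 0.0352
grasp_force: 51.6
```

```bash
python3 go.py "546 -28 200 101.6" "477.4 -267.3 200 28.1" "477.4 -267.3 85 28.1"
```

```text
at [545.8 -28.3 114.5] [-180.     -0.    101.61] q6 75.0 open 35.2 t 19.5
546 -28 200 101.6 -> [  0.2   0.3 -85.5] [-0. -0.  0.]
477.4 -267.3 200 28.1 -> [-220.4 -115.1  -85.5] [-0.   0.  73.5]
477.4 -267.3 85 28.1 -> [-220.4 -115.1   29.5] [-0.   0.  73.5]
```

Call:
{"fn": "carry_out", "kwargs": {
  "moves": "0 0 -30 0 0 0 20;0 0 -60 0 0 0 20;0 0 -86 0 0 0 20;-25 -12 -86 0 0 8 20;-50 -25 -86 0 0 16 20;-75 -38 -86 0 0 24 20;-100 -51 -86 0 0 32 20;-125 -64 -86 0 0 40 20;-150 -77 -86 0 0 48 20;-175 -90 -86 0 0 56 20;-200 -103 -86 0 0 64 20;-220 -115 -86 0 0 72 20;-220 -115 -86 0 0 73.5 20;-220 -115 -86 0 0 73.5 20;-220 -115 -86 0 0 73.5 20;-220 -115 -60 0 0 73.5 20;-220 -115 -30 0 0 73.5 20;-220 -115 -5 0 0 73.5 20;-220 -115 5 0 0 73.5 20;-220 -115 5 0 0 73.5 20"
}}

```text
time: 21.5
ee_pos: [0.4771, -0.266, 0.1085]
tcp_rot: [-179.9, 0.1, 28.2]
wrist_force: [0.5, -0.2, -0.5]
opening: 0.0352
grasp_force: 51.5
```

```bash
python3 go.py "477.4 -267.3 85 28.1" "477.4 -267.3 79.5 28.1"
```

```text
at [ 477.1 -266.   108.5] [-1.7989e+02  7.0000e-02  2.8220e+01] q6 123.0 open 35.2 t 21.5
477.4 -267.3 85 28.1 -> [-0.3  1.4 23.5] [-0.1  0.1  0.1]
477.4 -267.3 79.5 28.1 -> [-0.3  1.4 29. ] [-0.1  0.1  0.1]
```

Call:
{"fn": "carry_out", "kwargs": {
  "moves": "0 1.2 10 0 0 0 20;0 1.2 18 0 0 0 20;0 1.2 24 0 0 0 20;0 1.2 27 0 0 0 20;0 1.2 28.5 0 0 0 20;0 1.2 28.5 0 0 0 20;0 1.2 28.5 0 0 0 20"
}}

```text
time: 22.2
ee_pos: [0.4781, -0.2681, 0.0814]
tcp_rot: [180.0, -0.0, 28.1]
wrist_force: [0.4, -0.4, -1.7]
opening: 0.0356
grasp_force: 51.5
```

Call:
{"fn": "carry_out", "kwargs": {
  "moves": "0 0 0.5 0 0 0 20;0 0 1 0 0 0 20;0 0 1.5 0 0 0 20;0 0 1.5 0 0 0 20"
}}

```text
time: 22.6
ee_pos: [0.4781, -0.268, 0.0798]
tcp_rot: [180.0, -0.0, 28.1]
wrist_force: [-0.6, -0.3, 0.2]
opening: 0.0347
grasp_force: 51.7
```

Contact is beginning at the same height as the pick, so I release and lift.

Call:
{"fn": "carry_out", "kwargs": {
  "moves": "0 0 0.5 0 0 0 20;0 0 0.5 0 0 0 36;0 0 0 0 0 0 45;0 0 0 0 0 0 60;0 0 0 0 0 0 60;0 0 0 0 0 0 60;0 0 -20 0 0 0 60;0 0 -50 0 0 0 60;0 0 -100 0 0 0 60;0 0 -130 0 0 0 60;0 0 -130 0 0 0 60;0 0 -130 0 0 0 60"
}}

```text
time: 23.8
ee_pos: [0.4783, -0.2682, 0.21]
tcp_rot: [179.9, -0.0, 28.1]
wrist_force: [0.2, 0.4, -0.5]
opening: 0.0596
grasp_force: 0.0
```

```bash
cat > pick.py <<'E'
import subprocess,sys
from meas import *
c=cam("top"); m=cassettes(c)
for n,v in m.items():
    d=np.array([np.cos(np.radians(v[1])),np.sin(np.radians(v[1]))]); t=v[0]-10*d
    print(n,np.round(v[0],1),round(v[1],1),np.round(v[2:],1))
    if n in sys.argv[1:]: print(subprocess.run(["python3","go.py",*[f"{t[0]:.1f} {t[1]:.1f} {z} {v[1]+180:.1f}" for z in(140,42.5)]],capture_output=True,text=True).stdout)
E
python3 pick.py yellow red
```

```text
red [645.  -84.8] -84.3 [36.7 32.7]
at [ 477.9 -268.   208.9] [-1.7997e+02  2.0000e-02  2.8110e+01] q6 123.0 open 59.9 t 23.85
644.0 -74.9 140 95.7 -> [237.5 -92.   68.9] [ -0.   -0.  -67.6]
644.0 -74.9 42.5 95.7 -> [237.5 -91.9 166.4] [ -0.   -0.  -67.6]

yellow [522.4 -61.8] -88.6 [34.7 32.1]
at [ 477.9 -268.   208.9] [-1.7997e+02  2.0000e-02  2.8110e+01] q6 123.0 open 59.9 t 23.85
522.2 -51.8 140 91.4 -> [ 140.9 -169.8   69. ] [ -0.   -0.  -63.3]
522.2 -51.8 42.5 91.4 -> [ 141.  -169.7  166.5] [ -0.   -0.  -63.3]

green [631.   79.3] -95.8 [30.3 35.5]
blue [520.1  98.4] -78.4 [35.9 31.6]
```

Call:
{"fn": "carry_out", "kwargs": {
  "moves": "17 -21 20 0 0 -8 60;34 -42 40 0 0 -16 60;52 -63 50 0 0 -24 60;70 -84 60 0 0 -32 60;88 -106 69 0 0 -40 60;106 -128 69 0 0 -48 60;124 -150 69 0 0 -56 60;141 -170 69 0 0 -63.3 60;141 -170 69 0 0 -63.3 60;141 -170 69 0 0 -63.3 60;141 -170 69 0 0 -63.3 60;141 -170 69 0 0 -63.3 60"
}}

```text
time: 25.05
ee_pos: [0.522, -0.0524, 0.1402]
tcp_rot: [-180.0, 0.0, 91.3]
wrist_force: [0.2, 0.2, 0.3]
opening: 0.0599
grasp_force: 0.0
```

```bash
python3 go.py "522.2 -51.8 42.5 91.4"
```

```text
at [522.  -52.4 140.2] [-179.96    0.     91.29] q6 83.0 open 59.9 t 25.05
522.2 -51.8 42.5 91.4 -> [ 0.6  0.3 97.7] [-0.   0.  -0.1]
```

Call:
{"fn": "carry_out", "kwargs": {
  "moves": "0.6 0 30 0 0 0 60;0.6 0 60 0 0 0 60;0.6 0 85 0 0 0 60;0.6 0 97.5 0 0 0 60;0.6 0 97.5 0 0 0 60;0.6 0 97.5 0 0 0 60;0.6 0 97.5 0 0 0 20;0.6 0 97.5 0 0 0 20;0.6 0 97.5 0 0 0 20;0.6 0 97.5 0 0 0 20;0.6 0 97.5 0 0 0 20;0.6 0 97.5 0 0 0 20;0.6 0 95 0 0 0 20;0.6 0 80 0 0 0 20;0.6 0 50 0 0 0 20;0.6 0 10 0 0 0 20;0.6 0 -20 0 0 0 20;0.6 0 -20 0 0 0 20;0.6 0 -20 0 0 0 20",
  "force": 50
}}

```text
time: 26.95
ee_pos: [0.5225, -0.051, 0.1614]
tcp_rot: [179.9, 0.0, 91.4]
wrist_force: [0.6, -0.7, -2.6]
opening: 0.0351
grasp_force: 50.4
```

```bash
python3 go.py "417.7 305.8 160 165.2" "417.7 305.8 54 165.2"; python3 pick.py
```

```text
at [522.5 -51.  161.4] [1.7993e+02 1.0000e-02 9.1410e+01] q6 83.0 open 35.1 t 26.95
417.7 305.8 160 165.2 -> [359.3 -96.    1.2] [  0.1   0.1 -73.8]
417.7 305.8 54 165.2 -> [359.3 -96.1 107.2] [  0.1   0.1 -73.8]
green [631.   79.3] -95.8 [30.3 35.5]
blue [520.1  98.4] -78.4 [35.9 31.6]
```

Call:
{"fn": "carry_out", "kwargs": {
  "moves": "30 -8 0 0 0 -6 20;65 -17 0 0 0 -13 20;105 -28 0 0 0 -20 20;145 -39 0 0 0 -28 20;185 -49 0 0 0 -36 20;225 -60 0 0 0 -44 20;265 -71 0 0 0 -52 20;300 -80 0 0 0 -60 20;335 -90 0 0 0 -67 20;359 -96 0 0 0 -73.8 20;359 -96 0 0 0 -73.8 20;359 -96 0 0 0 -73.8 20;359 -96 0 0 0 -73.8 20;359 -96 40 0 0 -73.8 20;359 -96 70 0 0 -73.8 20;359 -96 70 0 0 -73.8 20;359 -96 70 0 0 -73.8 20"
}}

```text
time: 28.7
ee_pos: [0.4176, 0.3047, 0.0911]
tcp_rot: [-180.0, -0.0, 165.1]
wrist_force: [0.3, 0.2, -2.8]
opening: 0.0354
grasp_force: 50.4
```

```bash
python3 go.py "417.7 305.8 60 165.2" "417.7 305.8 53 165.2"; python3 - <<'E'
from h import *
c=cam("top"); crop(c,125,140,265,265,4.6,"pics/p1.png")
E
```

```text
at [417.6 304.7  91.1] [-1.7996e+02 -2.0000e-02  1.6512e+02] q6 51.0 open 35.4 t 28.7
417.7 305.8 60 165.2 -> [ 0.1  1.1 31.1] [-0.  -0.  -0.1]
417.7 305.8 53 165.2 -> [ 0.1  1.1 38.1] [-0.  -0.  -0.1]
```

View pics/p1.png

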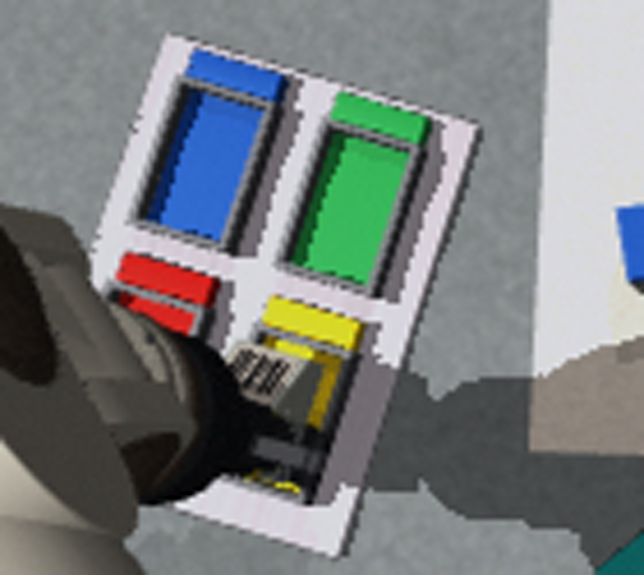

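The yellow cassette hangs aligned over its bay (crop 260,400), so I lower it.

Call:
{"fn": "carry_out", "kwargs": {
  "moves": "0 1 15 0 0 0 20;0 1 25 0 0 0 20;0 1 32 0 0 0 20;0 1 36 0 0 0 20;0 1 37.5 0 0 0 20;0 1 38.5 0 0 0 20;0 1 38.5 0 0 0 20"
}}

```text
time: 29.45
ee_pos: [0.4174, 0.3063, 0.0546]
tcp_rot: [180.0, 0.0, 165.2]
wrist_force: [-10.5, -7.0, 21.9]
opening: 0.0357
grasp_force: 53.4
```

Call:
{"fn": "carry_out", "kwargs": {
  "moves": "0 0 -1.5 0 0 0 20;0 0 -1.5 0 0 0 40;0 0 -1.5 0 0 0 50;0 0 -1.5 0 0 0 50;0 0 -1.5 0 0 0 50;0 0 -20 0 0 0 50;0 0 -60 0 0 0 50;0 0 -100 0 0 0 50;50 -100 -100 0 0 0 50;50 -200 -100 0 0 0 50;50 -200 -100 0 0 0 50;50 -200 -100 0 0 0 50"
}}

```text
time: 30.65
ee_pos: [0.3205, 0.1317, 0.1518]
tcp_rot: [-180.0, 0.0, 165.3]
wrist_force: [0.4, -0.8, 1.1]
opening: 0.0502
grasp_force: 0.0
```

```bash
python3 - <<'E'
from h import *
c=cam("top"); hsv=cv2.cvtColor(c["img"],cv2.COLOR_RGB2HSV)
m=cv2.inRange(hsv,(26,150,90),(34,255,255)); M=m*0; M[195:265,165:225]=m[195:265,165:225]
k,l,st,ce=cv2.connectedComponentsWithStats(M); print(st,ce)
crop(c,135,185,235,265,7,"pics/p2.png")
E
python3 pick.py; python3 go.py
```

```text
[[     0      0    640    400 255618]
 [   182    205     22     11    123]
 [   185    214      7      3     11]
 [   193    216      2      1      2]
 [   196    217      2      1      2]
 [   168    227     20     18    238]
 [   185    245      5      2      6]] [[319.70374152 199.45985025]
 [192.54471545 209.74796748]
 [187.27272727 214.81818182]
 [193.5        216.        ]
 [196.5        217.        ]
 [177.82352941 235.18067227]
 [187.33333333 245.16666667]]
red [645.  -84.8] -84.3 [36.7 32.7]
green [631.   79.3] -95.8 [30.3 35.5]
blue [520.1  98.4] -78.4 [35.9 31.6]
at [319.7 129.7 152.6] [-1.8000e+02  6.0000e-02  1.6503e+02] q6 37.0 open 49.6 t 30.75
```

View pics/p2.png

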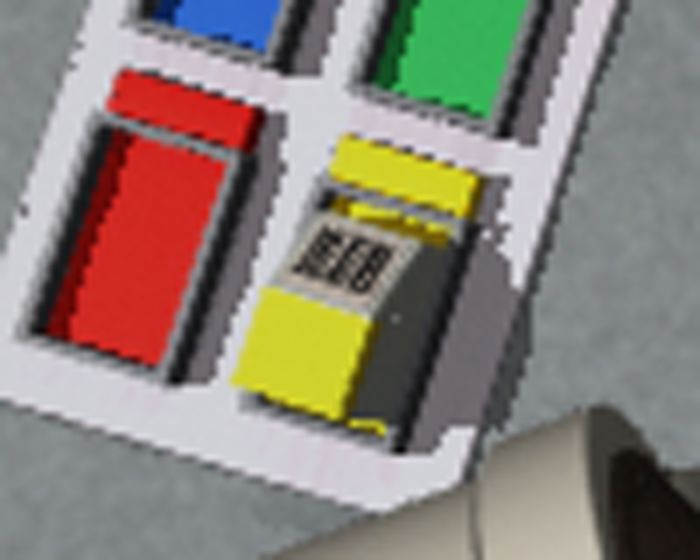

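```bash
cat > chk.py <<'E'
from h import *
c=cam("top"); hsv=cv2.cvtColor(c["img"],cv2.COLOR_RGB2HSV)
B=dict(red=(447.8,380.6,0,6),yellow=(427.4,303.2,26,34),green=(535.7,274.6,55,75),blue=(556.1,352,105,120))
for n,(x,y,lo,hi) in B.items():
    u,v=proj(c,[x/1000-.0135,y/1000+.0036,.072])[0].astype(int)
    m=cv2.inRange(hsv,(lo,150,90),(hi,255,255));M=m*0;M[v-11:v+12,u-11:u+12]=m[v-11:v+12,u-11:u+12]
    P=back(c,np.argwhere(M>0)[:,::-1],.072)[:,:2]*1000
    k,l,st,ce=cv2.connectedComponentsWithStats(M)
    if k<2: continue
    P=back(c,np.argwhere(l==1+np.argmax(st[1:,4]))[:,::-1],.072)[:,:2]*1000
    r=cv2.minAreaRect(P.astype(np.float32))
    print(n,"err",(P.mean(0)+[13.5,-3.6]-[x,y]).round(1),len(P),np.round(r[1],1),round(r[2],1))
E
python3 chk.py; python3 go.py "520.1 108.2 160 101.6"
```

```text
red err [ -0.1 -13.1] 242 [49.6 29.7] 1.6
yellow err [-2. -0.] 239 [36.8 33.6] 72.7
green err [ -0.5 -12.9] 239 [50.6 29.5] 1.6
blue err [ -2.3 -13.5] 241 [50.9 29.9] 1.5
at [321.1 131.4 152.6] [1.7992e+02 1.1000e-01 1.6502e+02] q6 37.0 open 50.0 t 30.8
520.1 108.2 160 101.6 -> [-198.2   29.    -6.9] [ 0.1  0.1 63.4]
```

```bash
python3 pick.py blue
```

```text
red [645.  -84.8] -84.3 [36.7 32.7]
green [631.   79.3] -95.8 [30.3 35.5]
blue [520.1  98.4] -78.4 [35.9 31.6]
at [321.8 132.4 152.5] [1.7992e+02 9.0000e-02 1.6509e+02] q6 37.0 open 50.3 t 30.85
518.1 108.2 140 101.6 -> [-195.9   27.1   12.9] [ 0.1  0.  63.5]
518.1 108.2 42.5 101.6 -> [-195.8   26.9  110.4] [ 0.1  0.  63.5]
```

Call:
{"fn": "carry_out", "kwargs": {
  "moves": "-25 4 10 0 0 8 62;-50 8 10 0 0 16 62;-75 12 10 0 0 24 62;-100 16 10 0 0 32 62;-125 20 10 0 0 40 62;-150 24 10 0 0 48 62;-175 26 10 0 0 56 62;-196 27 13 0 0 63.5 62;-196 27 13 0 0 63.5 62;-196 27 13 0 0 63.5 62;-196 27 13 0 0 63.5 62;-196 27 13 0 0 63.5 62"
}}

```text
time: 32.05
ee_pos: [0.5175, 0.1095, 0.1392]
tcp_rot: [180.0, -0.0, 101.8]
wrist_force: [0.7, 0.6, 0.1]
opening: 0.062
grasp_force: 0.0
```

```bash
python3 go.py "518.1 108.2 42.5 101.6"
```

```text
at [517.5 109.5 139.2] [179.99  -0.   101.82] q6 90.0 open 62.0 t 32.05
518.1 108.2 42.5 101.6 -> [-1.4  0.3 96.7] [ 0.  -0.   0.2]
```

Call:
{"fn": "carry_out", "kwargs": {
  "moves": "-1.4 0 30 0 0 0 62;-1.4 0 60 0 0 0 62;-1.4 0 85 0 0 0 62;-1.4 0 97 0 0 0 62;-1.4 0 97 0 0 0 62;-1.4 0 97 0 0 0 62;-1.4 0 97 0 0 0 20;-1.4 0 97 0 0 0 20;-1.4 0 97 0 0 0 20;-1.4 0 97 0 0 0 20;-1.4 0 97 0 0 0 20;-1.4 0 97 0 0 0 20;-1.4 0 95 0 0 0 20;-1.4 0 80 0 0 0 20;-1.4 0 50 0 0 0 20;-1.4 0 10 0 0 0 20;-1.4 0 -20 0 0 0 20;-1.4 0 -20 0 0 0 20;-1.4 0 -20 0 0 0 20"
}}

```text
time: 33.95
ee_pos: [0.5185, 0.1076, 0.1601]
tcp_rot: [179.9, -0.0, 101.7]
wrist_force: [0.0, -0.6, -1.6]
opening: 0.0356
grasp_force: 50.4
```

```bash
python3 go.py "546.4 354.6 160 165.2" "546.4 354.6 54 165.2"; python3 pick.py
```

```text
at [518.5 107.6 160.1] [179.91  -0.   101.71] q6 90.0 open 35.6 t 33.95
546.4 354.6 160 165.2 -> [2.362e+02 7.740e+01 2.000e-01] [  0.1   0.  -63.5]
546.4 354.6 54 165.2 -> [236.2  77.3 106.2] [  0.1   0.  -63.5]
red [645.  -84.8] -84.3 [36.7 32.7]
green [632.8  72.4] -88.5 [35.6 18.7]
```

Call:
{"fn": "carry_out", "kwargs": {
  "moves": "20 7 0 0 0 -6 20;45 15 0 0 0 -13 20;75 25 0 0 0 -21 20;105 34 0 0 0 -29 20;135 44 0 0 0 -37 20;165 54 0 0 0 -45 20;195 64 0 0 0 -53 20;220 72 0 0 0 -60 20;236 77 0 0 0 -63.5 20;236 77 0 0 0 -63.5 20;236 77 0 0 0 -63.5 20;236 77 0 0 0 -63.5 20;236 77 40 0 0 -63.5 20;236 77 70 0 0 -63.5 20;236 77 70 0 0 -63.5 20;236 77 70 0 0 -63.5 20;236 77 70 0 0 -63.5 20"
}}

```text
time: 35.7
ee_pos: [0.5466, 0.3544, 0.0915]
tcp_rot: [179.9, 0.1, 165.2]
wrist_force: [-0.3, 0.4, -1.5]
opening: 0.0356
grasp_force: 50.5
```

```bash
python3 go.py "546.4 354.6 55 165.2"; python3 pick.py
```

```text
at [546.6 354.4  91.5] [1.7988e+02 1.1000e-01 1.6517e+02] q6 48.0 open 35.6 t 35.7
546.4 354.6 55 165.2 -> [ 0.3  0.  36.5] [ 0.1  0.1 -0. ]
red [645.  -84.8] -84.3 [36.7 32.7]
green [631.   79.3] -95.8 [30.3 35.5]
```

Call:
{"fn": "carry_out", "kwargs": {
  "moves": "0 0 15 0 0 0 20;0 0 25 0 0 0 20;0 0 32 0 0 0 20;0 0 35 0 0 0 20;0 0 36.5 0 0 0 20;0 0 37 0 0 0 20;0 0 37 0 0 0 20"
}}

```text
time: 36.45
ee_pos: [0.5451, 0.3541, 0.0537]
tcp_rot: [-180.0, -0.0, 165.2]
wrist_force: [-8.0, -4.7, 13.3]
opening: 0.0353
grasp_force: 52.4
```

Call:
{"fn": "carry_out", "kwargs": {
  "moves": "0 0 -1 0 0 0 20;0 0 -1 0 0 0 40;0 0 -1 0 0 0 50;0 0 -1 0 0 0 50;0 0 -1 0 0 0 50;0 0 -20 0 0 0 50;0 0 -60 0 0 0 50;0 0 -100 0 0 0 50;0 0 -110 0 0 0 50;0 0 -110 0 0 0 50"
}}

```text
time: 37.45
ee_pos: [0.5465, 0.3548, 0.1642]
tcp_rot: [179.8, 0.1, 165.2]
wrist_force: [-0.9, 0.8, 0.4]
opening: 0.0503
grasp_force: 0.0
```

```bash
python3 pick.py green
```

```text
red [645.  -84.8] -84.3 [36.7 32.7]
green [631.   79.3] -95.8 [30.3 35.5]
at [546.  354.4 162. ] [1.7997e+02 3.0000e-02 1.6521e+02] q6 48.0 open 50.1 t 37.5
632.0 89.3 140 84.2 -> [-150.9 -234.4   22. ] [ 0. -0. 81.]
632.0 89.3 42.5 84.2 -> [-150.8 -234.5  119.5] [ 0. -0. 81.]
```

Call:
{"fn": "carry_out", "kwargs": {
  "moves": "-14 -22 2 0 0 8 62;-28 -44 4 0 0 16 62;-42 -66 6 0 0 24 62;-56 -88 8 0 0 32 62;-70 -110 10 0 0 40 62;-85 -132 12 0 0 48 62;-100 -156 14 0 0 56 62;-115 -180 16 0 0 64 62;-135 -208 18 0 0 72 62;-151 -234 22 0 0 79 62;-151 -234 22 0 0 81 62;-151 -234 22 0 0 81 62;-151 -234 22 0 0 81 62;-151 -234 22 0 0 81 62"
}}

```text
time: 38.9
ee_pos: [0.6316, 0.0901, 0.1393]
tcp_rot: [-179.9, 0.0, 84.3]
wrist_force: [-0.2, 0.1, -0.5]
opening: 0.0619
grasp_force: 0.0
```

```bash
python3 go.py "632 89.3 42.5 84.2";python3 chk.py; python3 pick.py
```

```text
at [631.6  90.1 139.3] [-1.7994e+02  1.0000e-02  8.4320e+01] q6 104.0 open 61.9 t 38.9
632 89.3 42.5 84.2 -> [-0.7  0.6 96.8] [-0.1  0.   0.1]
red err [ -0.1 -13.1] 241 [49.6 29.7] 1.6
yellow err [-2.   0.1] 238 [36.8 32.3] 73.4
green err [ -0.5 -12.9] 239 [50.6 29.5] 1.6
blue err [-3.9 -0.8] 219 [35.9 31.7] 75.6
red [645.4 -84.6] -83.9 [34.9 31.9]
```

Call:
{"fn": "carry_out", "kwargs": {
  "moves": "-0.7 0.5 30 0 0 0 62;-0.7 0.5 60 0 0 0 62;-0.7 0.5 85 0 0 0 62;-0.7 0.5 97 0 0 0 62;-0.7 0.5 97 0 0 0 62;-0.7 0.5 97 0 0 0 62;-0.7 0.5 97 0 0 0 20;-0.7 0.5 97 0 0 0 20;-0.7 0.5 97 0 0 0 20;-0.7 0.5 97 0 0 0 20;-0.7 0.5 97 0 0 0 20;-0.7 0.5 97 0 0 0 20;-0.7 0.5 95 0 0 0 20;-0.7 0.5 80 0 0 0 20;-0.7 0.5 50 0 0 0 20;-0.7 0.5 10 0 0 0 20;-0.7 0.5 -20 0 0 0 20;-0.7 0.5 -20 0 0 0 20;-0.7 0.5 -20 0 0 0 20"
}}

```text
time: 40.9
ee_pos: [0.6327, 0.0888, 0.1612]
tcp_rot: [179.9, -0.0, 84.2]
wrist_force: [0.1, 0.9, -2.8]
opening: 0.0356
grasp_force: 50.4
```

```bash
python3 go.py "526.5 277.2 160 165.2" "526.5 277.2 55 165.2"; python3 pick.py
```

```text
at [632.7  88.8 161.2] [ 1.7991e+02 -2.0000e-02  8.4210e+01] q6 104.0 open 35.6 t 40.9
526.5 277.2 160 165.2 -> [ 176.7 -124.7    1.1] [  0.1   0.  -81. ]
526.5 277.2 55 165.2 -> [ 176.7 -124.8  106.1] [  0.1   0.  -81. ]
red [645.4 -84.6] -83.9 [34.7 31.9]
```

Call:
{"fn": "carry_out", "kwargs": {
  "moves": "14 -10 0 0 0 -7 20;32 -23 0 0 0 -15 20;50 -35 0 0 0 -23 20;68 -48 0 0 0 -31 20;86 -61 0 0 0 -39 20;104 -74 0 0 0 -47 20;122 -87 0 0 0 -55 20;140 -100 0 0 0 -63 20;158 -112 0 0 0 -71 20;177 -125 0 0 0 -79 20;177 -125 0 0 0 -81 20;177 -125 0 0 0 -81 20;177 -125 0 0 0 -81 20;177 -125 0 0 0 -81 20;177 -125 40 0 0 -81 20;177 -125 70 0 0 -81 20;177 -125 70 0 0 -81 20;177 -125 70 0 0 -81 20;177 -125 70 0 0 -81 20"
}}

```text
time: 42.85
ee_pos: [0.5269, 0.2777, 0.0922]
tcp_rot: [179.9, 0.1, 165.2]
wrist_force: [0.9, 0.0, -1.1]
opening: 0.0353
grasp_force: 50.4
```

```bash
python3 go.py "526.5 277.2 55 165.2"
```

```text
at [526.9 277.7  92.2] [1.7990e+02 1.1000e-01 1.6518e+02] q6 43.0 open 35.3 t 42.85
526.5 277.2 55 165.2 -> [ 0.3 -0.6 37.2] [ 0.1  0.1 -0. ]
```

Call:
{"fn": "carry_out", "kwargs": {
  "moves": "0 -0.5 15 0 0 0 20;0 -0.5 25 0 0 0 20;0 -0.5 32 0 0 0 20;0 -0.5 35 0 0 0 20;0 -0.5 36.5 0 0 0 20;0 -0.5 37 0 0 0 20;0 -0.5 37 0 0 0 20"
}}

```text
time: 43.55
ee_pos: [0.5252, 0.2767, 0.0548]
tcp_rot: [-180.0, -0.0, 165.2]
wrist_force: [-8.7, -3.7, 15.8]
opening: 0.0353
grasp_force: 52.6
```

Call:
{"fn": "carry_out", "kwargs": {
  "moves": "0 0 -1 0 0 0 20;0 0 -1 0 0 0 40;0 0 -1 0 0 0 50;0 0 -1 0 0 0 50;0 0 -1 0 0 0 50;0 0 -20 0 0 0 50;0 0 -60 0 0 0 50;0 0 -100 0 0 0 50;0 0 -110 0 0 0 50;0 0 -110 0 0 0 50"
}}

```text
time: 44.55
ee_pos: [0.5266, 0.2774, 0.165]
tcp_rot: [179.9, 0.2, 165.2]
wrist_force: [0.7, -0.4, -0.4]
opening: 0.0498
grasp_force: 0.0
```

```bash
python3 pick.py red
```

```text
red [645.  -84.8] -84.3 [36.7 32.7]
at [526.  277.1 163. ] [1.7997e+02 3.0000e-02 1.6521e+02] q6 43.0 open 49.8 t 44.6
644.0 -74.9 140 95.7 -> [-203.9 -310.2   23. ] [ 0.   0.  69.5]
644.0 -74.9 42.5 95.7 -> [-203.9 -310.3  120.5] [ 0.   0.  69.5]
```

Call:
{"fn": "carry_out", "kwargs": {
  "moves": "-20 -30 2 0 0 6 62;-43 -65 4 0 0 13 62;-66 -100 6 0 0 21 62;-90 -137 8 0 0 29 62;-114 -174 10 0 0 37 62;-138 -210 12 0 0 45 62;-160 -245 14 0 0 53 62;-182 -278 18 0 0 61 62;-204 -310 23 0 0 67 62;-204 -310 23 0 0 69.5 62;-204 -310 23 0 0 69.5 62;-204 -310 23 0 0 69.5 62;-204 -310 23 0 0 69.5 62"
}}

```text
time: 45.9
ee_pos: [0.6435, -0.074, 0.1395]
tcp_rot: [-180.0, -0.0, 95.8]
wrist_force: [-0.5, 0.5, -0.2]
opening: 0.062
grasp_force: 0.0
```

```bash
python3 go.py "644.2 -74.9 42.5 95"; python3 chk.py
```

```text
at [643.5 -74.  139.5] [-1.7995e+02 -2.0000e-02  9.5840e+01] q6 78.0 open 62.0 t 45.9
644.2 -74.9 42.5 95 -> [-1.   0.6 97. ] [-0.  -0.   0.8]
red err [ -0.1 -13.1] 241 [49.6 29.7] 1.6
yellow err [-1.9  0. ] 240 [36.8 33. ] 73.4
green err [-3.4 -0.6] 219 [35.8 31.9] 75.6
blue err [-3.9 -0.8] 219 [35.9 31.7] 75.6
```

Call:
{"fn": "carry_out", "kwargs": {
  "moves": "-1 0.5 30 0 0 0 62;-1 0.5 60 0 0 0 62;-1 0.5 85 0 0 0 62;-1 0.5 97 0 0 0 62;-1 0.5 97 0 0 0 62;-1 0.5 97 0 0 0 62;-1 0.5 97 0 0 0 20;-1 0.5 97 0 0 0 20;-1 0.5 97 0 0 0 20;-1 0.5 97 0 0 0 20;-1 0.5 97 0 0 0 20;-1 0.5 97 0 0 0 20;-1 0.5 95 0 0 0 20;-1 0.5 80 0 0 0 20;-1 0.5 50 0 0 0 20;-1 0.5 10 0 0 0 20;-1 0.5 -20 0 0 0 20;-1 0.5 -20 0 0 0 20;-1 0.5 -20 0 0 0 20"
}}

```text
time: 47.85
ee_pos: [0.6448, -0.0759, 0.1612]
tcp_rot: [179.9, 0.0, 95.7]
wrist_force: [-0.2, 0.2, -2.5]
opening: 0.0354
grasp_force: 50.5
```

```bash
python3 go.py "440 383.2 165 165.2" "440 383.2 92 165.2"
```

```text
at [644.8 -75.9 161.2] [1.7991e+02 2.0000e-02 9.5710e+01] q6 78.0 open 35.4 t 47.85
440 383.2 165 165.2 -> [ 477.2 -158.1   -4.2] [  0.1   0.1 -69.5]
440 383.2 92 165.2 -> [ 477.2 -158.2   68.8] [  0.1   0.1 -69.5]
```

Call:
{"fn": "carry_out", "kwargs": {
  "moves": "25 -8 -4 0 0 -4 20;60 -20 -4 0 0 -9 20;100 -33 -4 0 0 -15 20;143 -47 -4 0 0 -21 20;187 -62 -4 0 0 -27 20;231 -77 -4 0 0 -34 20;275 -91 -4 0 0 -41 20;319 -106 -4 0 0 -48 20;363 -120 -4 0 0 -55 20;405 -134 -4 0 0 -62 20;445 -147 -4 0 0 -67 20;477 -158 -4 0 0 -69.5 20;477 -158 -4 0 0 -69.5 20;477 -158 -4 0 0 -69.5 20;477 -158 -4 0 0 -69.5 20;477 -158 35 0 0 -69.5 20;477 -158 69 0 0 -69.5 20;477 -158 69 0 0 -69.5 20;477 -158 69 0 0 -69.5 20;477 -158 69 0 0 -69.5 20"
}}

```text
time: 49.85
ee_pos: [0.4408, 0.3833, 0.0933]
tcp_rot: [179.9, 0.1, 165.2]
wrist_force: [0.1, 0.1, -2.2]
opening: 0.0353
grasp_force: 50.7
```

```bash
python3 go.py "440 383.2 55 165.2"
```

```text
at [440.8 383.3  93.3] [1.7987e+02 9.0000e-02 1.6516e+02] q6 56.0 open 35.3 t 49.85
440 383.2 55 165.2 -> [ 0.9 -0.4 38.3] [ 0.1  0.1 -0. ]
```

Call:
{"fn": "carry_out", "kwargs": {
  "moves": "0.5 0 15 0 0 0 20;0.5 0 25 0 0 0 20;0.5 0 32 0 0 0 20;0.5 0 36 0 0 0 20;0.5 0 37.5 0 0 0 20;0.5 0 38.5 0 0 0 20;0.5 0 38.5 0 0 0 20"
}}

```text
time: 50.55
ee_pos: [0.4388, 0.383, 0.0549]
tcp_rot: [180.0, 0.0, 165.2]
wrist_force: [-9.1, -6.8, 18.3]
opening: 0.0356
grasp_force: 53.4
```

Call:
{"fn": "carry_out", "kwargs": {
  "moves": "0 0 -1 0 0 0 20;0 0 -1 0 0 0 40;0 0 -1 0 0 0 50;0 0 -1 0 0 0 50;0 0 -1 0 0 0 50;0 0 -20 0 0 0 50;0 0 -60 0 0 0 50;0 0 -100 0 0 0 50;0 0 -130 0 0 0 50;50 -60 -130 0 0 0 50;60 -110 -130 0 0 0 50;60 -160 -130 0 0 0 50;60 -200 -130 0 0 0 50;60 -200 -130 0 0 0 50;60 -200 -130 0 0 0 50;60 -200 -130 0 0 0 50;60 -200 -130 0 0 0 50"
}}

```text
time: 52.25
ee_pos: [0.3308, 0.2061, 0.1824]
tcp_rot: [180.0, -0.0, 165.2]
wrist_force: [0.1, -0.4, -0.5]
opening: 0.05
grasp_force: 0.0
```

```bash
python3 chk.py; python3 m1.py | grep -a blob; python3 - <<'E'
from h import *
c=cam("top"); crop(c,125,140,235,265,3,"pics/a.png"); crop(c,395,165,495,260,4,"pics/b.png")
a=cv2.imread("pics/a.png");b=cv2.imread("pics/b.png");b=cv2.copyMakeBorder(b,0,max(0,375-b.shape[0]),0,0,0)[:375]
cv2.imwrite("pics/fin.png",np.hstack([a,b]))
E
```

```text
red err [ 1.6 -1.5] 181 [36.4 28.2] 75.8
yellow err [0.5 0.4] 209 [37.4 30.7] 75.1
green err [-3.4 -0.8] 220 [35.9 31.9] 75.6
blue err [-3.9 -0.8] 219 [35.9 31.7] 75.6
blob [ 509.8 -345. ] 58 ((510.08929443359375, -345.44110107421875), (25.465370178222656, 14.507999420166016), 26.143016815185547)
blob [ 469.  -270.5] 586 ((466.18798828125, -272.446533203125), (100.82162475585938, 32.945430755615234), 27.8309326171875)
```

View pics/fin.png

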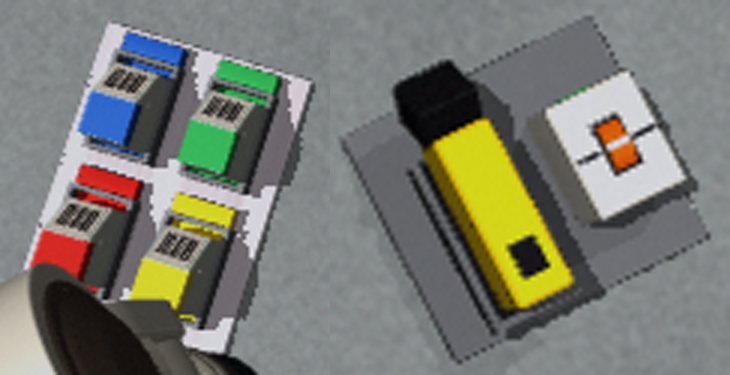

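All four cassettes stand in their own bays, 4 mm or less off centre. The scanner lies home about 4 mm forward and the wheel line at (617,145) is on its mark, with the arm clear, so I hand in.

```bash
python3 -c "
from workcell import bot
print(bot.job_done())"
```

```text
the job is handed in; nothing more can be done
None
```

I handed the job in at about 52 s of robot time, but the verdict was not shown: the wheel is on its mark, I held the scanner about a second at each label (red, yellow, green, blue), the scanner is home, and all four cassettes are in their own bays.

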